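Sort keyed tube plates on the carousel spindle

ROBOT

A 6-joint arm with a two-finger parallel gripper is mounted at the origin on a cart in front of the work surface, level with it; the furniture and walls round the work are solid. World frame = base frame: x ahead of the robot, y to its left, z up, the work surface at z = 0. Lengths are in m, angles in rad, forces in N, time in s.
With the tool pointing down it reaches from about 0.375 to 0.975 m from the base axis. Payload 3.8 kg.
Tool frame: the origin (TCP) lies at the very end of the fingers, on their centre line; the grasp point (between the pads) lies behind it (bot.tcp_to_grasp is the y of the grasp point in the tool frame, in m); y points along the fingers, z is the direction in which the jaws open and shut, and the axes are right-handed (so a half turn about y gives the same grasp; the last joint's range is limited). The gripper opens to 85 mm and grips with 20 to 120 N. Pads are 22 mm wide; open, the fingers measure 114 mm over their backs; the gripper's body (76 mm by 85 mm) begins 54 mm behind the grasp point. The pads swing forward as they close: fully open they stand 13 mm farther back than shut.
Start: joints at [1.213, 0.264, 1.604, -0, 1.274, -0.037], TCP at [0.213, 0.641, 0.231] pointing down, gripper open.
Joint ranges: [-2.63, 2.63], [-0.94, 2.18], [0.31, 2.57], [-1.31, 4.45], [0, 2.66], [-2.55, 2.55]. Speed limits (rad/s): [2.57, 2.57, 3.14, 3.14, 3.14, 3.14].

INTERFACE

Orientations are given as a rotation vector (axis times angle).
In Python, from workcell import bot, optics, workorder gives the robot as it stands.
- The arm moves only by the shell command python3 -m handwheel 'ROWS' [FORCE]. ROWS is JSON, a list of rows, each a list of 7 numbers: the shift along the tool's x, y, z in m, then the turn, a rotation vector about the tool's x, y, z in rad, then the opening, from 0 (shut) to 1 (fully open). A call has 1 to 8 rows; each row shifts and turns the commanded pose from where the row before left it, along the tool's axes as they then stand; what a row does not reach is not made up. A row lasts 1/8 s, in which the tool goes at most 62.5 mm and 10.7 degrees, less where a joint would pass 70% of its speed; a pose out of reach is approached as far as the arm can. A call with a gripper value outside its range is refused whole. The fingers move at their own pace and stop on an object; FORCE is the grip in N (left out, the last holds). Time passes only in rows, so rows that do not move let the fingers close. It gives the time, the measured TCP pose, the force and the opening at its end, in the units of the state.
- bot.read_state(): the state, without advancing time (a new reading comes with each control period).
- optics.read_camera(name): name is "side" or "top"; returns a dict with "image" (400x640x3 uint8, red, green, blue), "z_map" (400x640 float32, m along the optical axis (not along the pixel's ray), 0 where there is no reading), "mtx" (3x3 intrinsics, pixels), "world_from_camera" (4x4, takes a point from camera to world coordinates). Camera axes: x right, y down, z forward; pixel columns grow to the right and rows downward; lengths in m; the calibration is good to about 2 mm. A picture is of the moment at which its call begins.
- workorder.finish_job(): hands the job in, once; it reports no verdict.
The state is a dict: "time": time; "q": joint angles; "joint_vel": joint speeds; "joint_torque": joint torques, N m; "tool_pos": TCP position; "tcp_rot": TCP orientation; "wrist_force": force on the tool from outside, world axes, zero at the start; "torque": the same for the moment, N m; "width": opening from 0.0 (shut) to 1.0 (fully open).
Only numpy, scipy, OpenCV 4.12 (cv2) and the standard library are available. Lean on these libraries where they do the work, as an engineer would, in place of code of your own. Each camera call takes 0.05 s, during which the arm holds its last target.

TASK

Two of these three tube plates belong to the carousel drive; the odd one, with its keyways straight across the bore, is from another machine. Prove all three on the keyed spindle, each with its rim notch towards the pointer: the odd one, tried before the spindle is full, has to stop on top of the keys and is then laid flat, hub up, in the metal tray, while the two good ones go right down, one on top of the other, hubs up, and stay there. Do not shift the bottles and other things standing about.

Things in the scene. Friction and masses are not known exactly. Their poses are not given: they have to be found in the camera images.
- plate_a: matching tube plate, white plastic, 0.16 kg: disc 104 mm across, 8 thick, with eight 17 mm tube holes and a square hub 38 x 38 mm that stands 28 mm above the disc (36 over all). Rim notch, 12 mm wide, on its -x side. Two keyways in the bore, 60 degrees to either side of the notch. Origin: centre of underside; z up through the hub; x, y square to the hub's flats.
- plate_b: the second matching plate, the same in every way as plate_a, with the same axes. The three plates swap places from start to start.
- plate_c: the odd plate: same outline, hub, notch and axes as plate_a, but its two keyways lie straight across from one another, 90 degrees to either side of the notch, so that it cannot go down over the drive's keys whichever way it is turned.
- plate_a_hub (a point): centre of the hub's top on plate_a, 36 mm above its underside, on the axis of the bore. The bore is 22 mm wide and runs right through; its keyways are 9 mm wide, as long as the bore, and reach out to 15.5 mm from the axis.
- plate_b_hub (a point): centre of the hub's top on plate_b, 36 mm above its underside, on the axis of the bore. The bore is 22 mm wide and runs right through; its keyways are 9 mm wide, as long as the bore, and reach out to 15.5 mm from the axis.
- plate_c_hub (a point): centre of the hub's top on plate_c, 36 mm above its underside, on the axis of the bore. The bore is 22 mm wide and runs right through; its keyways are 9 mm wide, as long as the bore, and reach out to 15.5 mm from the axis.
- drive: carousel drive, fixed to the worktop: low white housing 140 (x) x 124 (y) x 42 mm high, knob and switch on its front (-x) face, upright steel spindle in the middle. A small dark pointer on the deck's -x side points at the spindle. Origin: centre of underside. A plate with its notch at the pointer has its x axis along the drive's x axis.
- drive_seat (a point): on the spindle's axis, top of the 44 mm shoulder where the lower plate comes to rest, 48 mm above the worktop; axes as the drive. The spindle rises 66 mm above this point, 20 mm thick, its last 5 mm tapered. Underside of a matching plate when home: 0 mm above this point; of a second one on top of its hub: 36 mm.
- drive_keys (a point): on the spindle's axis, level with the tops of its two keys, 48 mm above drive_seat. The keys are 6.5 mm wide, reach out to 14.2 mm from the axis and stand 60 degrees to either side of the pointer; their last 4 mm are tapered. Above this point the spindle is plain and round for 18 mm. A plate that does not match stops with its underside at this point.
- tray: return tray, fixed to the worktop: open square metal dish, 140 x 140 mm, 22 mm high, walls and floor 3 mm (inside 134 x 134 mm). Origin: centre of the underside; x and y along its sides.
- tray_in (a point): centre of the tray's inner floor, 3 mm above the worktop.
- wash_blue: bystander: blue wash bottle, 51 mm across, 105 tall. Origin: centre of its underside.
- squeeze_bottle: bystander: white squeeze bottle with a nozzle, 43 mm across, 125 tall. Origin: centre of its underside.
- dropper: bystander: small amber dropper bottle, 31 mm across, 72 tall. Origin: centre of its underside.
- reagent_clear: bystander: clear reagent bottle with a white cap, 45 mm across, 118 tall. Origin: centre of its underside.
- petri_0: bystander: closed petri dish lying flat, 91 mm across, 15 high. Origin: centre of its underside.
- tape_roll: bystander: roll of tape lying flat, 85 mm across, 19 high. Origin: centre of its underside.
- marker_0: bystander: marker pen lying along its own y axis, 13 x 134 x 15 mm. Origin: centre of its underside.

How it is judged:
By the outcome, as a careful person would: the job done as asked, in the order asked, and still so for the second after the job is handed in, with the robot touching nothing.
It also fails if it takes over 72 s, if anything falls off the work surface, if the arm or the gripper's body presses on something with over 40 N, if the wrist force passes 120 N, or if a joint passes its speed limit or range.

## Working session

There is one attempt and no reset: what is moved stays moved. The work goes in short steps, Python scripts to look and compute and a shell command to move; the robot and the scene stay as the last step left them, time stands still between calls to the robot, and variables do not carry over. Pictures are saved under pics/ and viewed, and the job is handed in when it is done.

```bash
ls; mkdir -p pics; python3 - <<'E'
from workcell import bot, optics
import cv2,numpy as np
print(bot.read_state(), bot.tcp_to_grasp)
for n in("side","top"):
    c=optics.read_camera(n)
    cv2.imwrite(f"pics/{n}0.png",c["image"][:,:,::-1])
    np.savez(f"{n}0.npz",**c)
    print(n,c["mtx"],c["world_from_camera"])
E
```

```text
pics
{'time': 0.0, 'q': array([ 1.21308722e+00,  2.64790253e-01,  1.60536225e+00, -1.62625591e-05,
        1.27368461e+00, -3.68908204e-02]), 'joint_vel': array([-0.00168531,  0.0011242 ,  0.00064973,  0.00035989,  0.00128858,
        0.00056839]), 'joint_torque': array([ 1.13866507e-03, -5.15116990e+01, -3.67312145e+01,  9.94099582e-05,
        1.28962181e-02, -6.99825179e-06]), 'tool_pos': array([0.21260522, 0.63988424, 0.22994336]), 'tcp_rot': array([-1.55830138,  0.25218194, -0.25151224]), 'wrist_force': array([-0.10082125, -0.30079154, -0.67661194]), 'torque': array([-0.00223901,  0.01642898, -0.0095598 ]), 'width': 0.9998858119646572} -0.0187
side [[443.05973243   0.         324.81622559]
 [  0.         443.05973243 204.40953088]
 [  0.           0.           1.        ]] [[-0.98394991 -0.07998624  0.15951417  0.34715926]
 [-0.17836069  0.41338529 -0.89291661  1.16675945]
 [ 0.00548022 -0.90703628 -0.42101682  0.62276657]
 [ 0.          0.          0.          1.        ]]
top [[363.70049045   0.         324.71154057]
 [  0.         363.70049045 198.31129921]
 [  0.           0.           1.        ]] [[ 0.00555769 -0.99806985  0.06185218  0.46660886]
 [-0.99998243 -0.00541936  0.00240395  0.03324753]
 [-0.00206411 -0.06186445 -0.99808243  1.04637136]
 [ 0.          0.          0.          1.        ]]
```

View pics/top0.png

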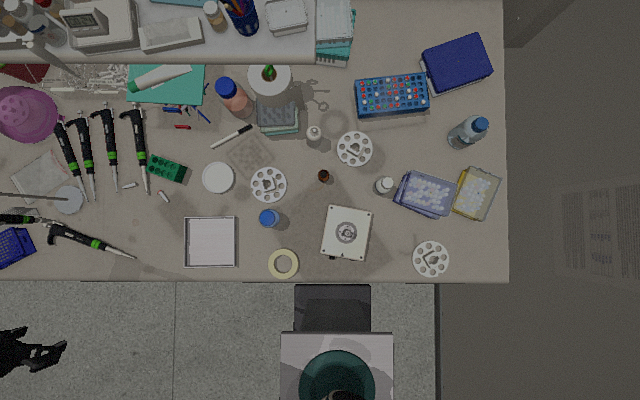

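View pics/side0.png

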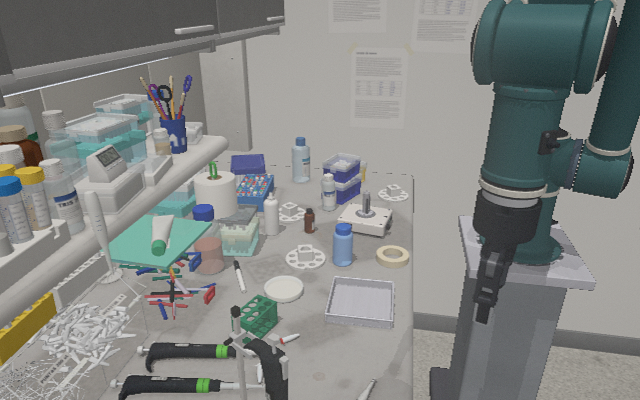

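```bash
cat > h.py <<'E'
import numpy as np,cv2
def load(n): 
    d=np.load(n); return {k:d[k] for k in d}
def ray(c,u,v,z):
    M=c["mtx"];T=c["world_from_camera"]
    d=T[:3,:3]@np.array([(u-M[0,2])/M[0,0],(v-M[1,2])/M[1,1],1]); o=T[:3,3]
    return o+d*(z-o[2])/d[2]
def pts(c):
    M=c["mtx"];T=c["world_from_camera"];Z=c["z_map"]
    v,u=np.mgrid[:400,:640]
    P=np.stack([(u-M[0,2])/M[0,0]*Z,(v-M[1,2])/M[1,1]*Z,Z],-1)
    return P@T[:3,:3].T+T[:3,3]
def proj(c,p):
    T=c["world_from_camera"];M=c["mtx"]
    q=T[:3,:3].T@(np.asarray(p,float)-T[:3,3]); q=M@q
    return q[:2]/q[2]
E
python3 - <<'E'
from h import *
c=load("top0.npz");im=c["image"][:,:,::-1]
tiles=[]
for (u,v) in [(355,149),(268,184),(431,259),(347,232)]:
    t=cv2.resize(im[v-33:v+33,u-33:u+33],(390,290) if 0 else (290,290),interpolation=cv2.INTER_CUBIC);tiles.append(t)
cv2.imwrite("pics/z1.png",np.vstack([np.hstack(tiles[:2]),np.hstack(tiles[2:])]))
P=pts(c)
for (u,v) in [(355,149),(268,184),(431,259),(347,232)]:
    w=P[v-33:v+33,u-33:u+33]; 
    print((u,v),P[v,u],ray(c,u,v,0.036))
    print((w[::4,::3,2]*1000).round().astype(int)[2:-2]) if u==347 else 0
E
```

```text
(355, 149) [ 0.67516991 -0.05132103  0.00178354] [ 0.66833829 -0.04855091  0.036     ]
(268, 184) [ 0.57237897  0.20050658 -0.00366932] [0.5683831  0.19418773 0.036     ]
(431, 259) [ 0.35986681 -0.26785894  0.00137508] [ 0.3634036  -0.25788207  0.036     ]
(347, 232) [ 0.43861877 -0.02168481  0.11761968] [ 0.43615897 -0.02651232  0.036     ]
[[   2   -1   -4   -1    3   41   43   43   40   44   41   38   -1   -1
     0    0    2    1   -2   -1   -1   -2]
 [  -2    2    0   -1   -1   46   43   42   43   42   41   41   42   42
    43   42   43   41   38   -2   -3   -1]
 [  -1    0   -2    2   38   43   40   43   43   41   40   41   39   42
    37   43   39   42   43   38    0    1]
 [   1    0   -4    3   39   40   41   43   43   42   43   41   45   42
    44   44   43   42   42   -3   -4   -1]
 [  -1   -1    2   -1   40   42   42   44   48   42   43   44   39   44
    43   42   41   41   44    0   -2    0]
 [   4   -1    1    0   41   38   42   42   42   48   49   51   51   42
    40   42   40   43   42    3    3   -2]
 [  -3    0    2   41   41   40   41   43   50   52  111  115  107   48
    44   43   43   44   38    1    3   -2]
 [  -4    0   -3   39   41   41   43   40   41   49  112  115  111   48
    41   40   40   45    4   -5   -2   -3]
 [  -1   -2   -4   41   43   41   42   45   42   42   47   47   53   42
    45   42   41   40    0   -2    1    0]
 [  -1   -4   -4   44   42   41   40   41   43   41   46   44   40   41
    38   43   42   40    2    0   -1   -1]
 [   2    1   -1   41   43   41   44   40   41   42   46   44   42   41
    41   42   48   41   -2   -2   -2    0]
 [   0    0   40   40   41   45   39   39   41   45 1046   41   42   40
    45   39   44   36   -1    1    2    0]
 [   1    1    2   -1   -1   34   41   43   41   45   42   41   44   42
    40   39   39   -3   -1    1    2    0]]
```

View pics/z1.png

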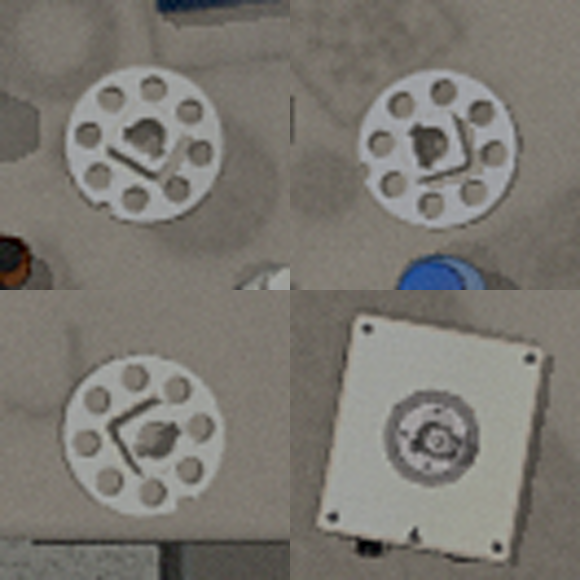

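```bash
cat > meas.py <<'E'
from h import *
def seg(c,u,v,r=36,k=6):
    g=cv2.cvtColor(c["image"],cv2.COLOR_RGB2GRAY)
    t=cv2.resize(g[v-r:v+r,u-r:u+r],None,fx=k,fy=k,interpolation=cv2.INTER_CUBIC)
    return t,lambda p:np.array([(p[0]+.5)/k-.5+u-r,(p[1]+.5)/k-.5+v-r])
def outline(c,u,v,z,th,r=36):
    t,f=seg(c,u,v,r)
    _,m=cv2.threshold(t,th,255,cv2.THRESH_BINARY)
    cs,_=cv2.findContours(m,cv2.RETR_EXTERNAL,cv2.CHAIN_APPROX_NONE)
    k=max(cs,key=cv2.contourArea)[:,0,:]
    return np.array([ray(c,*f(p),z)[:2] for p in k.astype(float)])
def disc(c,u,v,z,th,r=36):
    W=outline(c,u,v,z,th,r)
    for i in range(6):   # robust circle: algebraic fit, drop notch
        x,y=W.T if i==0 else S.T
        A=np.c_[2*x,2*y,np.ones(len(x))];s=np.linalg.lstsq(A,x*x+y*y,rcond=None)[0]
        C=s[:2];R=np.sqrt(s[2]+C@C)
        d=np.hypot(*(W-C).T)-R;S=W[abs(d)<.0025]
    d=np.hypot(*(W-C).T)-R
    N=W[d<-.003]; n=N.mean(0)-C if len(N) else np.array([0,0.])
    return C,R,np.degrees(np.arctan2(n[1],n[0])),len(N),(len(N) and np.ptp(N,0))
E
python3 - <<'E'
from meas import *
c=load("top0.npz")
g=cv2.cvtColor(c["image"],cv2.COLOR_RGB2GRAY)
for (u,v) in [(355,149),(268,184),(431,259)]:
    print(u,v,[int(x) for x in g[v,u-26:u+27:2]])
    for th in (150,165,180):
        C,R,a,n,e=disc(c,u,v,.008,th)
        print(th,C.round(4),R.round(4),a.round(1),n,e)
    # bore ears
    bore=[]
    for ang in range(0,360,15):
        t=np.radians(a+ang);vals=[]
        for rr in (.0125,.0135,.0145):
            p=proj(c,[C[0]+rr*np.cos(t),C[1]+rr*np.sin(t),.036])
            vals.append(cv2.getRectSubPix(g,(1,1),(float(p[0]),float(p[1])))[0,0])
        bore.append(int(np.mean(vals)))
    print("bore from notch 0..345:",bore)
for th in (150,160,170):
    W=outline(c,347,232,.042,th,40)
    r=cv2.minAreaRect((W*1000).astype(np.float32));print("drive",r)
P=pts(c);w=P[192:272,307:387].reshape(-1,3)
top=w[(w[:,2]>.1)&(w[:,2]<.13)];print("spindle",top.mean(0),len(top))
# tray
E
```

```text
355 149 [88, 115, 113, 99, 156, 163, 127, 128, 167, 120, 161, 168, 120, 113, 101, 148, 147, 127, 82, 95, 77, 156, 107, 103, 104, 100, 105]
150 [ 0.6763 -0.0489] 0.05 148.9 24 [0.005773   0.00960322]
165 [ 0.6659 -0.0483] 0.0027 0.0 0 0Traceback (most recent call last):
  File "<stdin>", line 7, in <module>
  File "meas.py", line 13, in disc
    W=outline(c,u,v,z,th,r)
  File "meas.py", line 10, in outline
    k=max(cs,key=cv2.contourArea)[:,0,:]
      ~~~^^^^^^^^^^^^^^^^^^^^^^^^
ValueError: max() iterable argument is empty
```

```bash
cat > m1.py <<'E'
from meas import *
c=load("top0.npz")
g=cv2.cvtColor(c["image"],cv2.COLOR_RGB2GRAY)
for (u,v) in [(355,149),(268,184),(431,259)]:
    for th in (125,132,140):
        C,R,a,n,e=disc(c,u,v,.008,th)
        print(u,th,C.round(4),R.round(4),a.round(1),n,e)
    bore=[]
    for ang in range(0,360,15):
        t=np.radians(a+ang);vals=[]
        for rr in (.0125,.0135,.0145):
            p=proj(c,[C[0]+rr*np.cos(t),C[1]+rr*np.sin(t),.036])
            vals.append(cv2.getRectSubPix(g,(1,1),(float(p[0]),float(p[1])))[0,0])
        bore.append(int(np.mean(vals)))
    print("bore from notch 0..345:",bore)
for th in (125,135,142):
    W=outline(c,347,232,.042,th,38)
    print("drive",cv2.minAreaRect((W*1000).astype(np.float32)))
P=pts(c);w=P[192:272,307:387].reshape(-1,3)
top=w[(w[:,2]>.105)&(w[:,2]<.13)];print("spindle",top.mean(0),len(top))
for n,(u,v) in dict(tl=(185,217),tr=(236,217),br=(236,267),bl=(185,267)).items(): print(n,ray(c,u,v,.022).round(4))
E
python3 m1.py
python3 - <<'E'
from meas import *
c=load("top0.npz");im=c["image"][:,:,::-1]
t=[cv2.resize(im[v-a:v+a,u-a:u+a],(390,290) if 0 else (290,290),interpolation=cv2.INTER_CUBIC) for u,v,a in [(355,146,10),(268,181,10),(434,259,10),(210,242,36)]]
cv2.imwrite("pics/z2.png",np.vstack([np.hstack(t[:2]),np.hstack(t[2:])]))
E
```

```text
355 125 [ 0.6767 -0.0491] 0.0517 148.4 20 [0.00482058 0.00672293]
355 132 [ 0.6766 -0.049 ] 0.0513 148.2 22 [0.00529428 0.0081627 ]
355 140 [ 0.6764 -0.049 ] 0.0507 148.6 22 [0.00529928 0.00816362]
bore from notch 0..345: [153, 155, 155, 111, 94, 103, 145, 149, 149, 146, 154, 153, 152, 156, 157, 157, 159, 157, 155, 94, 81, 104, 146, 154]
268 125 [0.5704 0.1989] 0.0519 107.2 22 [0.00957378 0.00395246]
268 132 [0.5705 0.1988] 0.0514 107.2 23 [0.00957376 0.00395225]
268 140 [0.5704 0.1987] 0.0509 107.3 23 [0.01005081 0.00396919]
bore from notch 0..345: [157, 155, 153, 100, 74, 101, 151, 155, 151, 149, 150, 155, 151, 152, 148, 151, 158, 159, 155, 92, 76, 88, 156, 159]
431 125 [ 0.3615 -0.2648] 0.0521 -149.2 26 [0.00609699 0.00947361]
431 132 [ 0.3616 -0.2645] 0.0515 -149.4 27 [0.00564   0.0094801]
431 140 [ 0.3617 -0.2643] 0.0509 -149.7 26 [0.00563756 0.00901003]
bore from notch 0..345: [155, 154, 151, 153, 149, 98, 86, 86, 141, 152, 155, 154, 148, 150, 153, 146, 149, 122, 105, 98, 149, 149, 148, 151]
drive ((436.1353454589844, -22.507713317871094), (121.71917724609375, 137.39820861816406), 79.73009490966797)
drive ((436.05999755859375, -22.323875427246094), (120.23873138427734, 136.2489776611328), 79.84436798095703)
drive ((436.05487060546875, -22.269912719726562), (119.45881652832031, 135.91342163085938), 79.81462860107422)
spindle [ 0.43593349 -0.02196881  0.11287551] 45
tl [0.4752 0.4287 0.022 ]
tr [0.476  0.2851 0.022 ]
br [0.3367 0.2822 0.022 ]
bl [0.3359 0.4246 0.022 ]
```

View pics/z2.png

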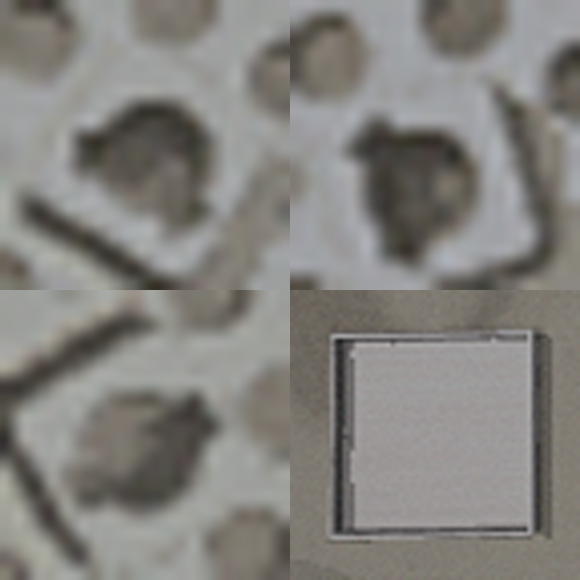

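```bash
cat > st.py <<'E'
from workcell import bot
import numpy as np
from scipy.spatial.transform import Rotation as R
def st():
    s=bot.read_state();M=R.from_rotvec(s["tcp_rot"]).as_matrix()
    return s,M
if __name__=="__main__":
    s,M=st();print(round(s["time"],2),s["tool_pos"].round(4),"phi",np.degrees(np.arctan2(M[1,0],M[0,0])).round(1),"ydown",M[:,1].round(3),"q",s["q"].round(3),"F",s["wrist_force"].round(1),"T",s["torque"].round(2),"w",round(s["width"],3))
E
python3 st.py; python3 - <<'E'
from meas import *
c=load("top0.npz")
for n,p,z in [("wash_blue",(268,214),.105),("dropper",(323,174),.072),("squeeze",(314,131),.125),("reagent",(384,184),.118),("tape",(283,263),.019),("petri",(218,178),.015)]: print(n,ray(c,*p,z).round(3))
E
```

```text
0.1 [0.2126 0.64   0.2301] phi -18.4 ydown [-0.001 -0.002 -1.   ] q [ 1.213  0.265  1.605 -0.     1.274 -0.037] F [0.1 0.2 0.2] T [0.   0.01 0.01] w 1.001
wash_blue [0.483 0.182 0.105]
dropper [0.593 0.041 0.072]
squeeze [0.697 0.064 0.125]
reagent [ 0.562 -0.116  0.118]
tape [0.348 0.152 0.019]
petri [0.587 0.34  0.015]
```

```bash
cat > plan.py <<'E'
import sys
from st import *
# args: phi then waypoints x,y,z ; prints turn about tool y, then tool shifts per leg
s,M=st();phi0=np.degrees(np.arctan2(M[1,0],M[0,0]));phi=float(sys.argv[1])
print("now",s["tool_pos"].round(4),"phi",phi0.round(1)," turn tool y",np.radians(phi0-phi).round(4),"tilt",M[:2,1].round(4))
c,sn=np.cos(np.radians(phi)),np.sin(np.radians(phi));p=s["tool_pos"]
for a in sys.argv[2:]:
    w=np.array(list(map(float,a.split(","))));d=w-p
    print(a,"shift x,y,z:",[round(float(v),4) for v in(c*d[0]+sn*d[1],-d[2],-sn*d[0]+c*d[1])],"dist",np.linalg.norm(d).round(3));p=w
E
python3 plan.py -59.4 .43,.15,.21 .43,-.1,.2 .3616,-.2645,.15
```

```text
now [0.2126 0.64   0.2301] phi -18.4  turn tool y 0.716 tilt [-0.0007 -0.0019]
.43,.15,.21 shift x,y,z: [0.5324, 0.0201, -0.0623] dist 0.536
.43,-.1,.2 shift x,y,z: [0.2152, 0.01, -0.1273] dist 0.25
.3616,-.2645,.15 shift x,y,z: [0.1068, 0.05, -0.1426] dist 0.185
```

```bash
python3 -m handwheel '[[0,0,0,0,0.179,0,1],[0,0,0,0,0.179,0,1],[0,0,0,0,0.179,0,1],[0,0,0,0,0.179,0,0.8],[0.059,0.0022,-0.007,0,0,0,0.75],[0.059,0.0022,-0.007,0,0,0,0.75],[0.059,0.0022,-0.007,0,0,0,0.75],[0.059,0.0022,-0.007,0,0,0,0.75]]' 60
python3 -m handwheel '[[0.059,0.0022,-0.007,0,0,0,0.75],[0.059,0.0022,-0.007,0,0,0,0.75],[0.059,0.0022,-0.007,0,0,0,0.75],[0.059,0.0022,-0.007,0,0,0,0.75],[0.059,0.0022,-0.007,0,0,0,0.75],[0.0,0,0,0,0,0,0.75]]'
python3 plan.py -59.4 .43,-.1,.2 .3616,-.2645,.1
```

```text
time: 1.1
tool_pos: [0.3091, 0.4212, 0.2219]
tcp_rot: [-1.416, 0.807, -0.807]
wrist_force: [0.4, 0.2, 0.4]
width: 0.745
time: 1.85
tool_pos: [0.4297, 0.1478, 0.211]
tcp_rot: [-1.415, 0.813, -0.813]
wrist_force: [-0.2, 0.3, 0.8]
width: 0.748
now [0.4297 0.1478 0.211 ] phi -59.8  turn tool y -0.0068 tilt [-0.0005 -0.0012]
.43,-.1,.2 shift x,y,z: [0.2134, 0.011, -0.1259] dist 0.248
.3616,-.2645,.1 shift x,y,z: [0.1068, 0.1, -0.1426] dist 0.204
```

```bash
python3 -m handwheel '[[0.0533,0.0027,-0.0315,0,-0.0068,0,0.75],[0.0533,0.0027,-0.0315,0,0,0,0.75],[0.0533,0.0027,-0.0315,0,0,0,0.75],[0.0533,0.0027,-0.0315,0,0,0,0.75],[0.0267,0.025,-0.0357,0,0,0,0.75],[0.0267,0.025,-0.0357,0,0,0,0.75],[0.0267,0.025,-0.0357,0,0,0,0.75],[0.0267,0.025,-0.0357,0,0,0,0.75]]'
python3 -m handwheel '[[0,0,0,0,0,0,0.75]]'
python3 plan.py -59.4 .3616,-.2645,.013
python3 - <<'E'
from workcell import optics
from meas import *
for n in("top","side"):
    c=optics.read_camera(n); im=c["image"][:,:,::-1]
    u,v=(431,259) if n=="top" else (393,180)
    cv2.imwrite(f"pics/{n}1.png",cv2.resize(im[v-45:v+45,u-60:u+60],None,fx=5,fy=5,interpolation=cv2.INTER_CUBIC))
    np.savez(f"{n}1.npz",**c)
E
```

```text
time: 2.85
tool_pos: [0.3627, -0.2615, 0.0999]
tcp_rot: [-1.417, 0.801, -0.802]
wrist_force: [0.5, -0.5, -0.2]
width: 0.746
time: 2.98
tool_pos: [0.3607, -0.2611, 0.0984]
tcp_rot: [-1.416, 0.809, -0.801]
wrist_force: [0.6, 0.9, -0.6]
width: 0.751
now [ 0.3607 -0.2611  0.0984] phi -59.2  turn tool y 0.0035 tilt [-0.0038  0.0031]
.3616,-.2645,.013 shift x,y,z: [0.0034, 0.0854, -0.001] dist 0.085
```

View pics/top1.png

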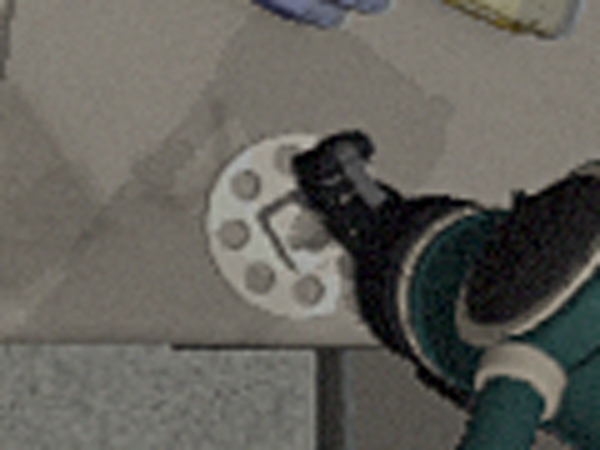

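View pics/side1.png

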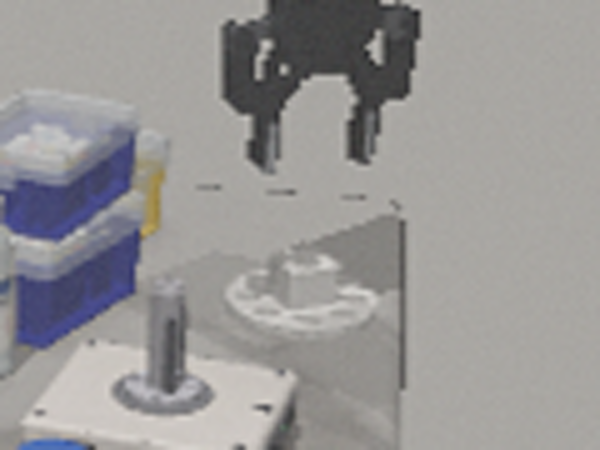

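```bash
python3 - <<'E'
from meas import *
c=load("side0.npz");g=cv2.cvtColor(c["image"],cv2.COLOR_RGB2GRAY)
for C in [(.3616,-.2645),(.5705,.1989),(.6766,-.049)]:
    p=proj(c,[*C,.008]);u,v=p.round().astype(int)
    print(p)
    t=cv2.resize(c["image"][v-24:v+24,u-32:u+32,::-1],None,fx=6,fy=6,interpolation=cv2.INTER_CUBIC)
    for k in range(36):
        a=np.radians(k*10);q=proj(c,[C[0]+.052*np.cos(a),C[1]+.052*np.sin(a),.008]);cv2.circle(t,(int((q[0]-u+32.5)*6),int((q[1]-v+24.5)*6)),1,(0,0,255),-1)
    cv2.imwrite(f"pics/s{k}_{u}.png",t)
    print(f"pics/s{k}_{u}.png")
import glob
cv2.imwrite("pics/sc.png",np.vstack([cv2.resize(cv2.imread(f),(384,290)) for f in sorted(glob.glob("pics/s35_*"))[:2]]))
E
python3 st.py
```

```text
[393.24231226 194.2763885 ]
pics/s35_393.png
[305.50683947 257.81073189]
pics/s35_306.png
[289.71315669 213.50821571]
pics/s35_290.png
3.08 [ 0.3629 -0.2604  0.1004] phi -59.1 ydown [-0.001  0.001 -1.   ] q [-6.790e-01 -4.700e-02  2.205e+00  1.000e-03  9.840e-01 -1.219e+00] F [-0.4  0.3  0.5] T [-0.05 -0.01  0.02] w 0.748
```

View pics/sc.png

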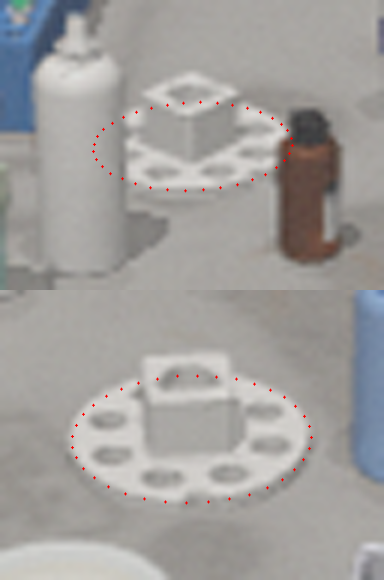

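```bash
python3 -m handwheel '[[0.003,0.03,-0.0015,0,0,0,0.75],[0,0.03,0,0,0,0,0.75],[0,0.0265,0,0,0,0,0.75],[0,0,0,0,0,0,0.75],[0,0,0,0,0,0,0.3],[0,0,0,0,0,0,0.3],[0,0,0,0,0,0,0.3]]' 70; python3 st.py
python3 -m handwheel '[[0,0,0,0,0,0,0.2],[0,0,0,0,0,0,0.2]]' ; python3 st.py
```

```text
time: 3.95
tool_pos: [0.3648, -0.2655, 0.0162]
tcp_rot: [-1.418, 0.799, -0.805]
wrist_force: [1.5, 1.8, 7.8]
width: 0.427
3.95 [ 0.3648 -0.2655  0.0162] phi -59.0 ydown [ 0.003 -0.002 -1.   ] q [-6.850e-01  9.100e-02  2.257e+00  1.000e-03  7.900e-01 -1.226e+00] F [1.5 1.8 7.8] T [ 0.31 -0.02  0.11] w 0.427
time: 4.2
tool_pos: [0.3648, -0.2655, 0.0162]
tcp_rot: [-1.417, 0.799, -0.806]
wrist_force: [1.3, 2.5, 6.6]
width: 0.427
4.2 [ 0.3648 -0.2655  0.0162] phi -59.0 ydown [ 0.003 -0.002 -1.   ] q [-6.850e-01  9.100e-02  2.257e+00  1.000e-03  7.900e-01 -1.226e+00] F [1.3 2.5 6.6] T [ 0.38 -0.02  0.05] w 0.427
```

```bash
python3 -m handwheel '[[0,-0.03,0,0,0,0,0.2],[0,-0.055,0,0,0,0,0.2],[0,-0.055,0,0,0,0,0.2],[0,-0.01,0,0,0.18,0,0.2],[0,0,0,0,0.18,0,0.2],[0,0,0,0,0.18,0,0.2],[0,0,0,0,0.18,0,0.2],[0,0,0,0,0,0,0.2]]' 70; python3 plan.py -100.2 .436,-.0222,.165
```

```text
time: 5.2
tool_pos: [0.3627, -0.2645, 0.1643]
tcp_rot: [-1.12, 1.339, -1.339]
wrist_force: [-0.4, 0.4, -1.2]
width: 0.424
now [ 0.3627 -0.2645  0.1643] phi -100.2  turn tool y 0.0005 tilt [ 0.0001 -0.0001]
.436,-.0222,.165 shift x,y,z: [-0.2514, -0.0007, 0.0292] dist 0.253
```

```bash
python3 -m handwheel '[[-0.05,0,0.0058,0,0,0,0.2],[-0.05,0,0.0058,0,0,0,0.2],[-0.05,0,0.0058,0,0,0,0.2],[-0.05,0,0.0058,0,0,0,0.2],[-0.05,0,0.0058,0,0,0,0.2],[0,0,0,0,0,0,0.2],[0,0,0,0,0,0,0.2]]'; python3 plan.py -100.2 .436,-.0222,.165
cat > look.py <<'E'
import sys
from workcell import optics
from meas import *
tag=sys.argv[1]
for n in("top","side"):
    c=optics.read_camera(n); im=c["image"][:,:,::-1]
    u,v=map(int,proj(c,[float(sys.argv[2]),float(sys.argv[3]),float(sys.argv[4])]))
    u=min(max(u,60),579);v=min(max(v,48),351)
    cv2.imwrite(f"pics/{n}{tag}.png",cv2.resize(im[v-48:v+48,u-60:u+60],None,fx=6,fy=6,interpolation=cv2.INTER_CUBIC))
    np.savez(f"{n}{tag}.npz",**c); print(n,"crop origin",u-60,v-48)
E
python3 look.py 2 .436 -.022 .12
```

```text
time: 6.08
tool_pos: [0.4359, -0.0238, 0.1641]
tcp_rot: [-1.121, 1.338, -1.338]
wrist_force: [-0.6, -0.1, -1.5]
width: 0.431
now [ 0.4359 -0.0238  0.1641] phi -100.1  turn tool y 0.0021 tilt [-0.0004 -0.0005]
.436,-.0222,.165 shift x,y,z: [-0.0017, -0.0009, -0.0001] dist 0.002
top crop origin 287 185
side crop origin 306 141
```

View pics/top2.png

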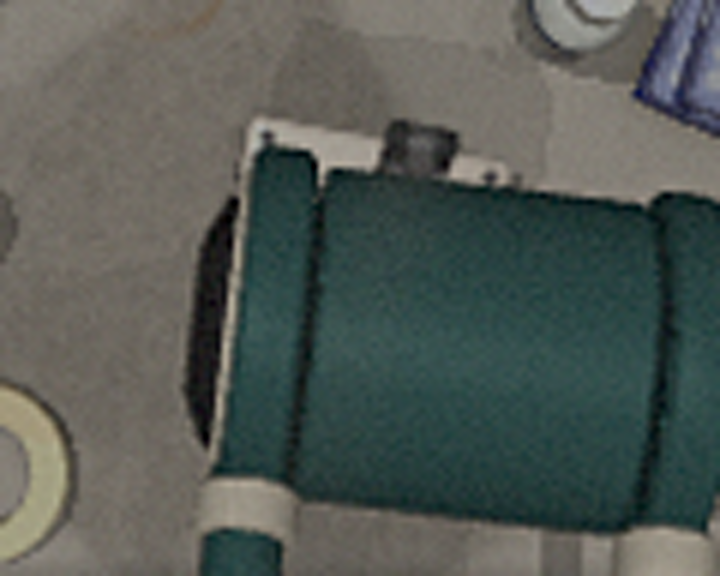

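View pics/side2.png

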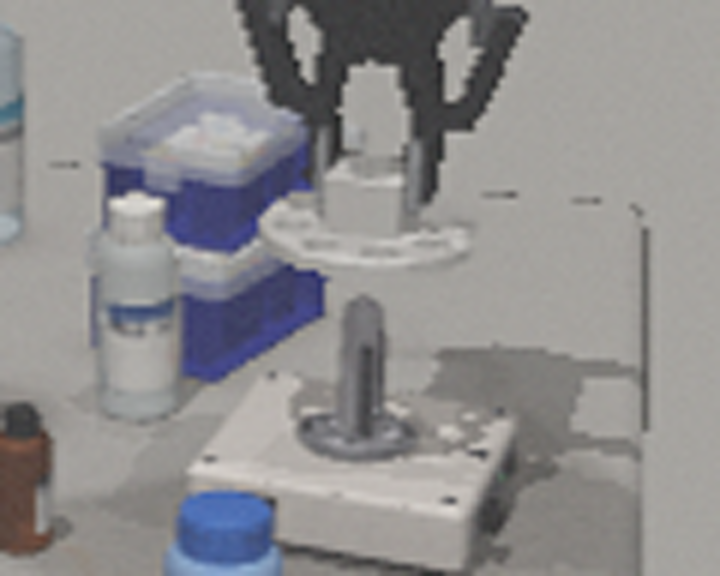

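```bash
python3 - <<'E'
from meas import *
c=load("side2.npz");g=cv2.cvtColor(c["image"],cv2.COLOR_RGB2GRAY).astype(float)
# front rim of disc: per column, go from below upward, strongest bright edge
def edge(col,r0,r1):
    s=cv2.GaussianBlur(g,(3,3),0)[r0:r1,col];d=np.diff(s);k=int(d.argmin()) # bright above -> dark below
    if 0<k<len(d)-1:
        a,b,e=d[k-1:k+2];k=k+.5*(a-e)/(a-2*b+e)
    return r0+k+.5,d.min()
pts2=[]
for col in range(352,383):
    r,q=edge(col,179,190); 
    if q<-12: pts2.append((col,r))
pts2=np.array(pts2);print(pts2[::4].round(1))
W=np.array([ray(c,u,v,.148)[:2] for u,v in pts2])
from scipy.optimize import least_squares
s=least_squares(lambda p:np.hypot(*(W-p).T)-.052,[.436,-.022],loss="soft_l1",f_scale=.001);print("disc centre (side cam)",s.x,np.sqrt(np.mean(s.fun**2)))
# spindle left/right edges
for r in range(196,212,3):
    row=cv2.GaussianBlur(g,(3,3),0)[r,355:380];print(r,[int(x) for x in row])
E
```

```text
[[352.  184.2]
 [356.  185.4]
 [360.  186.1]
 [364.  184.7]
 [374.  184.5]
 [382.  182.3]]
disc centre (side cam) [ 0.44964895 -0.03410718] 0.004586498244861024
196 [121, 140, 148, 153, 155, 157, 156, 144, 124, 113, 114, 117, 117, 110, 110, 133, 155, 159, 159, 159, 159, 160, 161, 162, 162]
199 [157, 158, 158, 160, 161, 162, 158, 140, 120, 112, 104, 88, 82, 89, 98, 121, 145, 153, 153, 152, 152, 152, 151, 145, 134]
202 [158, 158, 159, 160, 160, 162, 158, 144, 128, 117, 103, 85, 80, 85, 100, 134, 158, 160, 160, 160, 159, 160, 159, 152, 137]
205 [171, 153, 140, 137, 139, 142, 138, 127, 122, 119, 103, 83, 81, 90, 106, 137, 157, 159, 158, 157, 157, 152, 139, 128, 123]
208 [141, 145, 151, 151, 145, 141, 135, 125, 122, 119, 102, 81, 82, 97, 115, 144, 163, 161, 154, 150, 150, 150, 150, 148, 147]
211 [141, 109, 98, 107, 113, 116, 125, 127, 125, 118, 99, 81, 82, 95, 106, 113, 119, 119, 115, 117, 125, 134, 143, 151, 159]
```

```bash
python3 -m handwheel '[[0,0.025,0,0,0,0,0.2],[0,0.006,0,0,0,0,0.2],[0,0,0,0,0,0,0.2]]'; python3 st.py; python3 look.py 3 .436 -.022 .12
```

```text
time: 6.55
tool_pos: [0.4355, -0.0245, 0.1328]
tcp_rot: [-1.119, 1.342, -1.34]
wrist_force: [0.5, -0.1, -3.1]
width: 0.43
6.55 [ 0.4355 -0.0245  0.1328] phi -100.3 ydown [-0.001  0.    -1.   ] q [-0.113 -0.11   2.196 -0.     1.057  0.067] F [ 0.5 -0.1 -3.1] T [ 0.01 -0.01  0.01] w 0.43
top crop origin 287 185
side crop origin 306 141
```

View pics/side3.png

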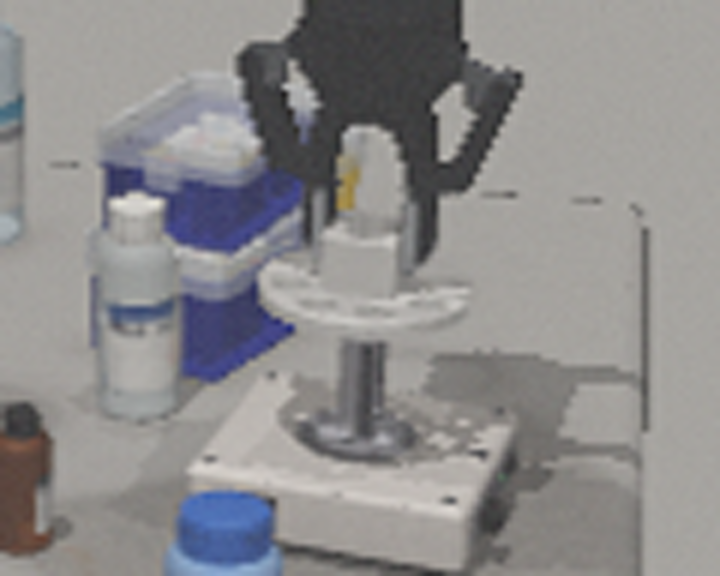

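```bash
python3 -m handwheel '[[0,0.003,0,0,0,0,0.2],[0,0.003,0,0,0,0,0.2],[0,0,0,0,0,0,0.2]]'; python3 st.py;python3 -m handwheel '[[0,0.002,0,0,0,0,0.2],[0,0.002,0,0,0,0,0.2],[0,0,0,0,0,0,0.2]]'; python3 st.py
```

```text
time: 7.02
tool_pos: [0.4359, -0.0238, 0.127]
tcp_rot: [-1.12, 1.34, -1.34]
wrist_force: [0.5, 0.5, -1.5]
width: 0.429
7.03 [ 0.4359 -0.0238  0.127 ] phi -100.3 ydown [-0.001  0.    -1.   ] q [-0.111 -0.103  2.201 -0.     1.043  0.068] F [ 0.5  0.5 -1.5] T [-0.03  0.04  0.02] w 0.429
time: 7.4
tool_pos: [0.436, -0.0238, 0.1229]
tcp_rot: [-1.119, 1.34, -1.34]
wrist_force: [-0.3, -0.4, -2.3]
width: 0.429
7.4 [ 0.436  -0.0238  0.1229] phi -100.3 ydown [-0. -0. -1.] q [-0.112 -0.097  2.205 -0.     1.034  0.068] F [-0.3 -0.4 -2.3] T [-0.01 -0.01  0.04] w 0.429
```

```bash
python3 -m handwheel '[[0,0.004,0,0,0,0,0.2],[0,0.003,0,0,0,0,0.2],[0,0,0,0,0,0,0.2]]'; python3 st.py;python3 -m handwheel '[[0,0.002,0,0,0,0,0.2],[0,0.002,0,0,0,0,0.2],[0,0,0,0,0,0,0.2]]'; python3 st.py
```

```text
time: 7.78
tool_pos: [0.4359, -0.0238, 0.1158]
tcp_rot: [-1.12, 1.34, -1.34]
wrist_force: [-0.2, 0.1, -3.0]
width: 0.429
7.78 [ 0.4359 -0.0238  0.1158] phi -100.3 ydown [-0.001 -0.    -1.   ] q [-0.112 -0.088  2.212 -0.     1.019  0.068] F [-0.2  0.1 -3. ] T [-0.06 -0.04 -0.01] w 0.429
time: 8.15
tool_pos: [0.4361, -0.0238, 0.1122]
tcp_rot: [-1.119, 1.34, -1.34]
wrist_force: [-1.1, -0.1, -2.2]
width: 0.428
8.15 [ 0.4361 -0.0238  0.1122] phi -100.3 ydown [-0.  0. -1.] q [-0.112 -0.084  2.215  0.     1.011  0.068] F [-1.1 -0.1 -2.2] T [ 0.01 -0.01 -0.02] w 0.428
```

```bash
python3 -m handwheel '[[0,0.001,0,0,0,0,0.2],[0,0.001,0,0,0,0,0.2],[0,0,0,0,0,0,0.2]]'; python3 st.py;python3 -m handwheel '[[0,0.001,0,0,0,0,0.2],[0,0.001,0,0,0,0,0.2],[0,0,0,0,0,0,0.2]]'; python3 st.py; python3 look.py 4 .436 -.022 .12
```

```text
time: 8.52
tool_pos: [0.4364, -0.0238, 0.1118]
tcp_rot: [-1.119, 1.34, -1.34]
wrist_force: [-4.7, 0.1, 10.2]
width: 0.432
8.53 [ 0.4364 -0.0238  0.1118] phi -100.3 ydown [ 0.  0. -1.] q [-0.112 -0.083  2.215  0.     1.009  0.068] F [-4.7  0.1 10.2] T [ 0.08  0.99 -0.04] w 0.432
time: 8.9
tool_pos: [0.4366, -0.0238, 0.1114]
tcp_rot: [-1.119, 1.34, -1.34]
wrist_force: [-9.8, 0.5, 21.1]
width: 0.428
8.9 [ 0.4366 -0.0238  0.1114] phi -100.3 ydown [-0.  0. -1.] q [-0.111 -0.082  2.215  0.     1.009  0.068] F [-9.8  0.5 21.1] T [0.18 1.87 0.01] w 0.428
top crop origin 287 185
side crop origin 306 141
```

View pics/side4.png

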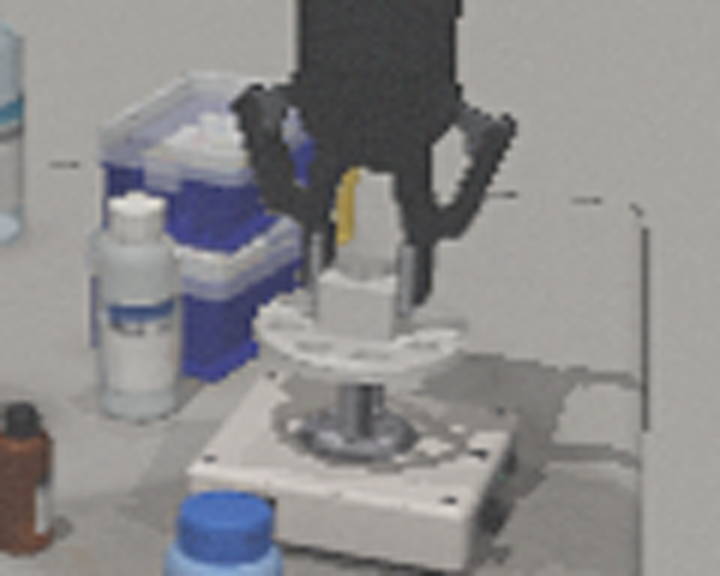

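```bash
python3 -m handwheel '[[0,-0.002,0,0,0,0,0.2],[0,0,0,0,0,0,0.2],[0,0,0,0,0,0,0.2],[0,-0.03,0,0,0,0,0.2],[0,-0.05,0,0,0,0,0.2],[0,-0.02,0,0,0,0,0.2],[0,0,0,0,0,0,0.2]]'; python3 plan.py -100.2 .4055,.3525,.19 .4055,.3525,.022
```

```text
time: 9.88
tool_pos: [0.4377, -0.024, 0.2121]
tcp_rot: [-1.116, 1.336, -1.342]
wrist_force: [-0.0, -0.7, -2.2]
width: 0.423
now [ 0.4377 -0.024   0.2121] phi -100.3  turn tool y -0.0012 tilt [ 0.0046 -0.0005]
.4055,.3525,.19 shift x,y,z: [-0.3649, 0.0221, -0.0983] dist 0.379
.4055,.3525,.022 shift x,y,z: [-0.0, 0.168, 0.0] dist 0.168
```

```bash
python3 -m handwheel '[[-0.052,0.003,-0.014,0,0,0,0.2],[-0.052,0.003,-0.014,0,0,0,0.2],[-0.052,0.003,-0.014,0,0,0,0.2],[-0.052,0.003,-0.014,0,0,0,0.2],[-0.052,0.003,-0.014,0,0,0,0.2],[-0.052,0.003,-0.014,0,0,0,0.2],[-0.052,0.003,-0.014,0,0,0,0.2],[0,0.04,0,0,0,0,0.2]]'; python3 plan.py -100.2 .4055,.3525,.022;  python3 look.py 5 .406 .355 .06
```

```text
time: 10.88
tool_pos: [0.4057, 0.3568, 0.1501]
tcp_rot: [-1.115, 1.336, -1.335]
wrist_force: [0.8, -0.8, -2.4]
width: 0.428
now [0.4057 0.3568 0.1501] phi -100.0  turn tool y 0.003 tilt [0.0044 0.0047]
.4055,.3525,.022 shift x,y,z: [0.0043, 0.1281, 0.0006] dist 0.128
top crop origin 146 194
side crop origin 303 234
```

View pics/side5.png

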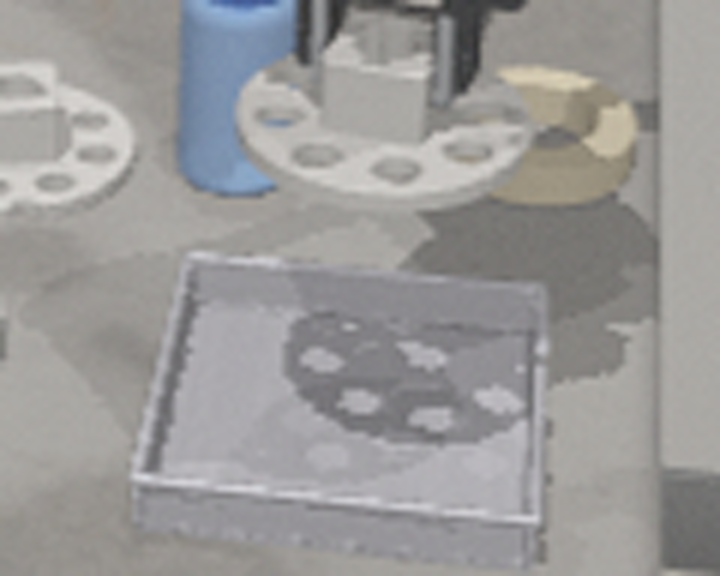

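View pics/top5.png

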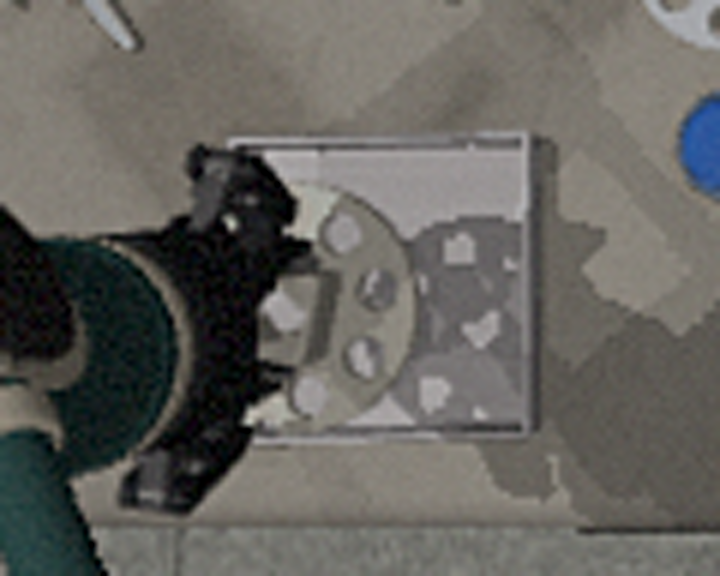

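```bash
python3 -m handwheel '[[0.0015,0.035,0,0,0,0,0.2],[0,0.035,0,0,0,0,0.2],[0,0.035,0,0,0,0,0.2],[0,0.015,0,0,0,0,0.2],[0,0,0,0,0,0,0.2]]'; python3 plan.py -100.2 .4055,.3525,.0195
```

```text
time: 11.6
tool_pos: [0.4035, 0.3492, 0.0283]
tcp_rot: [-1.122, 1.341, -1.341]
wrist_force: [-0.4, 0.2, -1.5]
width: 0.427
now [0.4035 0.3492 0.0283] phi -100.3  turn tool y -0.0019 tilt [-0.0023 -0.0019]
.4055,.3525,.0195 shift x,y,z: [-0.0036, 0.0088, 0.0013] dist 0.01
```

```bash
python3 -m handwheel '[[-0.003,0.004,0.001,0,0,0,0.2],[0,0.004,0,0,0,0,0.2],[0,0.001,0,0,0,0,0.2],[0,0,0,0,0,0,0.2]]'; python3 st.py; python3 look.py 6 .406 .355 .01
```

```text
time: 12.1
tool_pos: [0.4059, 0.3532, 0.0205]
tcp_rot: [-1.119, 1.34, -1.34]
wrist_force: [0.6, 0.7, -2.3]
width: 0.425
12.1 [0.4059 0.3532 0.0205] phi -100.3 ydown [ 0.  0. -1.] q [ 0.67   0.235  2.073 -0.     0.833  0.849] F [ 0.6  0.7 -2.3] T [ 0.03 -0.07 -0.06] w 0.425
top crop origin 151 193
side crop origin 302 252
```

View pics/side6.png

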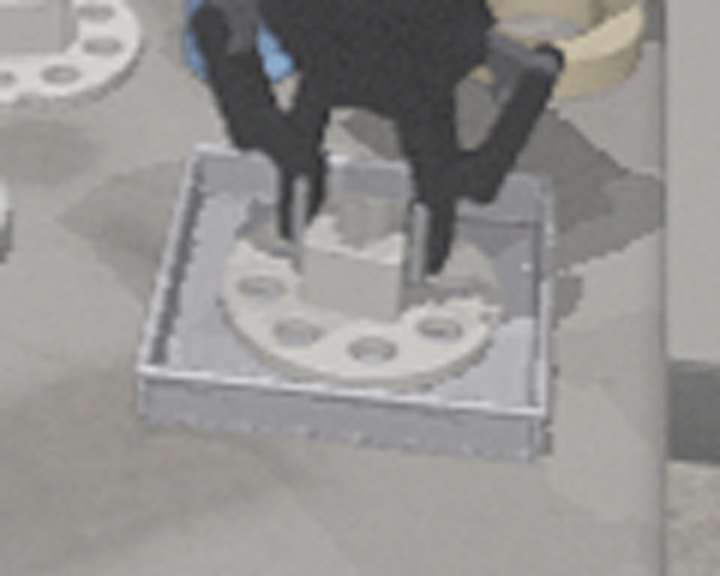

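```bash
python3 -m handwheel '[[0,0.0015,0,0,0,0,0.2],[0,0,0,0,0,0,0.4],[0,0,0,0,0,0,0.65],[0,0,0,0,0,0,0.65]]'; python3 st.py; python3 -m handwheel '[[0,-0.04,0,0,0,0,0.65],[0,-0.055,0,0,0,0,0.7],[0,-0.04,0,0,0.182,0,0.7],[0,0,0,0,0.182,0,0.7],[0,0,0,0,0.182,0,0.7],[0,0,0,0,0.182,0,0.7],[0,0,0,0,0.182,0,0.7],[0,0,0,0,0.182,0,0.7]]'; python3 plan.py -162.8 .5705,.1989,.14 .5705,.1989,.016
```

```text
time: 12.7
tool_pos: [0.406, 0.3532, 0.0187]
tcp_rot: [-1.119, 1.34, -1.34]
wrist_force: [0.5, 1.2, 0.4]
width: 0.648
12.7 [0.406  0.3532 0.0187] phi -100.3 ydown [ 0.  0. -1.] q [ 0.67   0.237  2.074 -0.     0.83   0.849] F [0.5 1.2 0.4] T [-0.02 -0.02  0.06] w 0.648
time: 13.7
tool_pos: [0.4058, 0.3531, 0.1536]
tcp_rot: [-0.305, 2.064, -2.064]
wrist_force: [0.7, -0.3, -0.7]
width: 0.7
now [0.4058 0.3531 0.1536] phi -163.2  turn tool y -0.0066 tilt [0. 0.]
.5705,.1989,.14 shift x,y,z: [-0.1117, 0.0136, 0.196] dist 0.226
.5705,.1989,.016 shift x,y,z: [-0.0, 0.124, 0.0] dist 0.124
```

```bash
python3 -m handwheel '[[-0.028,0.0034,0.049,0,-0.0066,0,0.7],[-0.028,0.0034,0.049,0,0,0,0.7],[-0.028,0.0034,0.049,0,0,0,0.7],[-0.028,0.0034,0.049,0,0,0,0.7],[0,0,0,0,0,0,0.7],[0,0,0,0,0,0,0.7]]'; python3 plan.py -162.8 .5705,.1989,.016;  python3 look.py 7 .406 .355 .01;python3 look.py 8 .57 .2 .01
```

```text
time: 14.45
tool_pos: [0.571, 0.1996, 0.1397]
tcp_rot: [-0.318, 2.058, -2.057]
wrist_force: [0.2, 0.7, -0.1]
width: 0.697
now [0.571  0.1996 0.1397] phi -162.5  turn tool y 0.0049 tilt [-0.0012  0.0002]
.5705,.1989,.016 shift x,y,z: [0.0007, 0.1237, 0.0005] dist 0.124
top crop origin 151 193
side crop origin 302 252
top crop origin 207 136
side crop origin 245 209
```

View pics/top7.png

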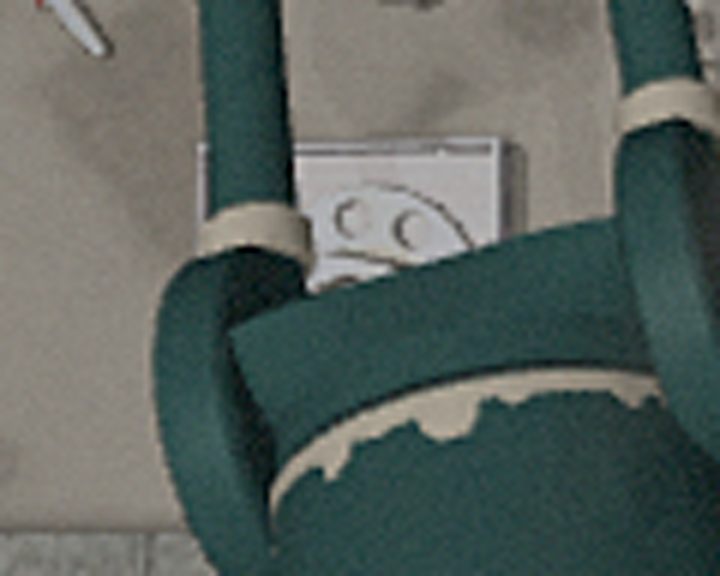

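View pics/side8.png

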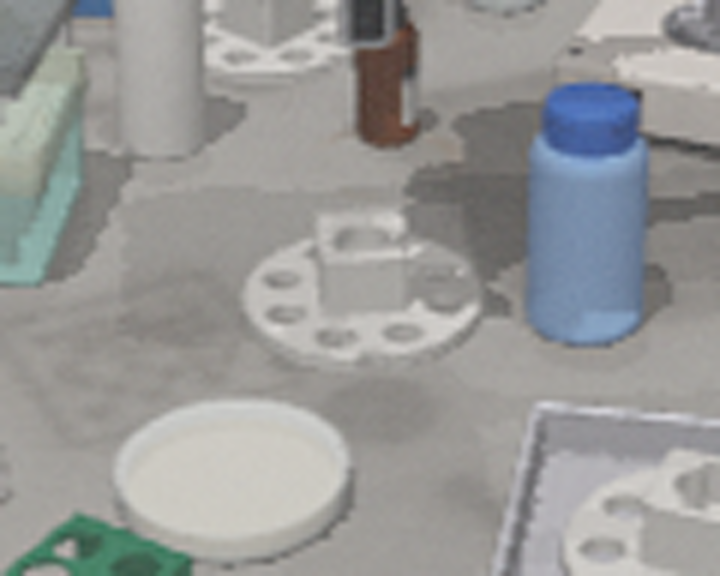

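```bash
python3 -m handwheel '[[0,0.04,0,0,0,0,0.7],[0,0.04,0,0,0,0,0.7],[0,0.04,0,0,0,0,0.7],[0,0,0,0,0,0,0.7],[0,0,0,0,0,0,0.7]]'; python3 plan.py -162.8 .5705,.1989,.016
```

```text
time: 15.28
tool_pos: [0.572, 0.2006, 0.0214]
tcp_rot: [-0.316, 2.055, -2.055]
wrist_force: [1.2, -0.5, 0.1]
width: 0.702
now [0.572  0.2006 0.0214] phi -162.4  turn tool y 0.007 tilt [0.0015 0.0005]
.5705,.1989,.016 shift x,y,z: [0.002, 0.0054, 0.0011] dist 0.006
```

```bash
python3 -m handwheel '[[0.002,0.005,0.001,0,0.007,0,0.7],[0,0,0,0,0,0,0.7],[0,0,0,0,0,0,0.3],[0,0,0,0,0,0,0.2],[0,0,0,0,0,0,0.2],[0,0,0,0,0,0,0.2]]' 70; python3 st.py
```

```text
time: 16.02
tool_pos: [0.5706, 0.1983, 0.0161]
tcp_rot: [-0.309, 2.06, -2.06]
wrist_force: [-1.5, -0.4, 5.5]
width: 0.431
16.02 [0.5706 0.1983 0.0161] phi -162.9 ydown [ 0.001  0.    -1.   ] q [ 0.293  0.347  1.932 -0.     0.861  1.565] F [-1.5 -0.4  5.5] T [-0.06  0.17 -0.01] w 0.431
```

```bash
python3 -m handwheel '[[0,-0.03,0,0,0,0,0.2],[0,-0.06,0,0,0,0,0.2],[0,-0.06,0,0,-0.1824,0,0.2],[0,-0.01,0,0,-0.1824,0,0.2],[0,0,0,0,-0.1824,0,0.2],[0,0,0,0,-0.1824,0,0.2],[0,0,0,0,-0.1824,0,0.2],[0,0,0,0,-0.1824,0,0.2]]' 70; python3 plan.py -100.2 .436,-.0224,.165
```

```text
time: 17.02
tool_pos: [0.569, 0.1979, 0.1739]
tcp_rot: [-1.125, 1.335, -1.334]
wrist_force: [-0.3, -0.9, -1.6]
width: 0.426
now [0.569  0.1979 0.1739] phi -99.8  turn tool y 0.0067 tilt [-0.002  -0.0006]
.436,-.0224,.165 shift x,y,z: [0.2403, 0.0089, -0.0919] dist 0.257
```

```bash
python3 -m handwheel '[[0.048,0.002,-0.0184,0,0.0067,0,0.2],[0.048,0.002,-0.0184,0,0,0,0.2],[0.048,0.002,-0.0184,0,0,0,0.2],[0.048,0.002,-0.0184,0,0,0,0.2],[0.048,0.002,-0.0184,0,0,0,0.2],[0,0,0,0,0,0,0.2],[0,0,0,0,0,0,0.2]]'; python3 plan.py -100.2 .436,-.0224,.133
python3 look.py 9 .436 -.022 .12
```

```text
time: 17.9
tool_pos: [0.4357, -0.0211, 0.1648]
tcp_rot: [-1.116, 1.345, -1.344]
wrist_force: [0.3, -0.7, -2.2]
width: 0.426
now [ 0.4357 -0.0211  0.1648] phi -100.6  turn tool y -0.007 tilt [-0.      0.0005]
.436,-.0224,.133 shift x,y,z: [0.0012, 0.0318, 0.0005] dist 0.032
top crop origin 287 185
side crop origin 306 141
```

View pics/side9.png

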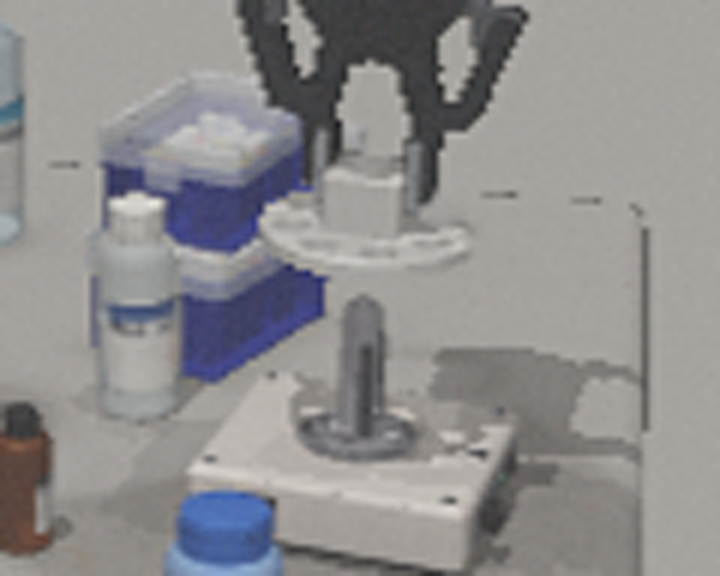

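```bash
python3 -m handwheel '[[0.0012,0.025,0,0,-0.005,0,0.2],[0,0.007,0,0,0,0,0.2],[0,0,0,0,0,0,0.2],[0,0,0,0,0,0,0.2]]'; python3 st.py; python3 -m handwheel '[[0,0.004,0,0,0,0,0.2],[0,0.004,0,0,0,0,0.2],[0,0,0,0,0,0,0.2]]'; python3 st.py
```

```text
time: 18.5
tool_pos: [0.4363, -0.022, 0.1337]
tcp_rot: [-1.119, 1.339, -1.34]
wrist_force: [-0.5, 0.7, -1.1]
width: 0.427
18.5 [ 0.4363 -0.022   0.1337] phi -100.2 ydown [ 0.001 -0.    -1.   ] q [-0.107 -0.111  2.195  0.     1.057  0.071] F [-0.5  0.7 -1.1] T [ 0.02 -0.   -0.01] w 0.427
time: 18.88
tool_pos: [0.4358, -0.0225, 0.1251]
tcp_rot: [-1.119, 1.339, -1.34]
wrist_force: [0.4, -0.5, -1.1]
width: 0.427
18.88 [ 0.4358 -0.0225  0.1251] phi -100.3 ydown [ 0.001 -0.    -1.   ] q [-0.109 -0.101  2.204 -0.     1.038  0.071] F [ 0.4 -0.5 -1.1] T [-0.17 -0.08 -0.04] w 0.427
```

Onto the spindle freely; down towards the keys (contact expected at TCP ≈ 0.112).

```bash
python3 -m handwheel '[[0,0.004,0,0,0,0,0.2],[0,0.004,0,0,0,0,0.2],[0,0.003,0,0,0,0,0.2],[0,0,0,0,0,0,0.2]]'; python3 st.py; python3 -m handwheel '[[0,0.002,0,0,0,0,0.2],[0,0.002,0,0,0,0,0.2],[0,0,0,0,0,0,0.2]]'; python3 st.py
```

```text
time: 19.38
tool_pos: [0.4361, -0.0228, 0.1139]
tcp_rot: [-1.119, 1.339, -1.341]
wrist_force: [4.2, -3.8, -4.8]
width: 0.432
19.38 [ 0.4361 -0.0228  0.1139] phi -100.2 ydown [ 0.001 -0.001 -1.   ] q [-1.090e-01 -8.700e-02  2.214e+00 -1.000e-03  1.013e+00  7.100e-02] F [ 4.2 -3.8 -4.8] T [-0.71 -0.69 -0.  ] w 0.432
time: 19.75
tool_pos: [0.4362, -0.0227, 0.1103]
tcp_rot: [-1.119, 1.338, -1.341]
wrist_force: [2.4, -5.2, -1.0]
width: 0.429
19.75 [ 0.4362 -0.0227  0.1103] phi -100.2 ydown [ 0.001 -0.001 -1.   ] q [-1.080e-01 -8.200e-02  2.217e+00 -1.000e-03  1.005e+00  7.100e-02] F [ 2.4 -5.2 -1. ] T [-0.85 -0.58 -0.04] w 0.429
```

```bash
python3 -m handwheel '[[0.0006,0.003,0.0003,0,0,0,0.2],[0,0.003,0,0,0,0,0.2],[0,0,0,0,0,0,0.2]]'; python3 st.py; python3 -m handwheel '[[0,0.005,0,0,0,0,0.2],[0,0.005,0,0,0,0,0.2],[0,0,0,0,0,0,0.2]]'; python3 st.py
```

```text
time: 20.12
tool_pos: [0.4359, -0.0229, 0.1037]
tcp_rot: [-1.119, 1.34, -1.34]
wrist_force: [4.7, -4.0, -3.8]
width: 0.425
20.12 [ 0.4359 -0.0229  0.1037] phi -100.3 ydown [ 0.  0. -1.] q [-0.11  -0.073  2.223  0.     0.991  0.069] F [ 4.7 -4.  -3.8] T [-0.47 -0.77 -0.03] w 0.425
time: 20.5
tool_pos: [0.4358, -0.023, 0.0933]
tcp_rot: [-1.119, 1.339, -1.34]
wrist_force: [4.9, -3.4, -4.1]
width: 0.432
20.5 [ 0.4358 -0.023   0.0933] phi -100.2 ydown [ 0. -0. -1.] q [-0.11  -0.059  2.232 -0.     0.968  0.069] F [ 4.9 -3.4 -4.1] T [-0.55 -0.84  0.04] w 0.432
```

```bash
python3 -m handwheel '[[0.0004,0.008,0.0005,0,0,0,0.2],[0,0.008,0,0,0,0,0.2],[0,0.006,0,0,0,0,0.2],[0,0,0,0,0,0,0.2]]'; python3 st.py; python3 -m handwheel '[[0,0.004,0,0,0,0,0.2],[0,0.002,0,0,0,0,0.2],[0,0,0,0,0,0,0.2]]'; python3 st.py
```

```text
time: 21.0
tool_pos: [0.4357, -0.0233, 0.0711]
tcp_rot: [-1.12, 1.341, -1.339]
wrist_force: [2.7, -1.2, -4.6]
width: 0.432
21.0 [ 0.4357 -0.0233  0.0711] phi -100.3 ydown [-0.001  0.    -1.   ] q [-0.111 -0.026  2.249  0.     0.92   0.068] F [ 2.7 -1.2 -4.6] T [-0.18 -0.52  0.02] w 0.432
time: 21.38
tool_pos: [0.4357, -0.0233, 0.0658]
tcp_rot: [-1.12, 1.341, -1.339]
wrist_force: [0.8, -0.8, -3.1]
width: 0.428
21.38 [ 0.4357 -0.0233  0.0658] phi -100.3 ydown [-0.001  0.    -1.   ] q [-0.111 -0.017  2.253  0.     0.907  0.068] F [ 0.8 -0.8 -3.1] T [-0.07 -0.23 -0.01] w 0.428
```

```bash
python3 -m handwheel '[[0,0.002,0,0,0,0,0.2],[0,0.001,0,0,0,0,0.2],[0,0,0,0,0,0,0.2]]'; python3 st.py; python3 look.py 10 .436 -.022 .09
```

```text
time: 21.75
tool_pos: [0.4357, -0.0233, 0.0641]
tcp_rot: [-1.12, 1.341, -1.339]
wrist_force: [-4.3, -0.1, 8.0]
width: 0.429
21.75 [ 0.4357 -0.0233  0.0641] phi -100.3 ydown [-0.001  0.    -1.   ] q [-0.111 -0.014  2.253  0.     0.904  0.068] F [-4.3 -0.1  8. ] T [ 0.02  0.67 -0.02] w 0.429
top crop origin 286 184
side crop origin 306 151
```

View pics/side10.png

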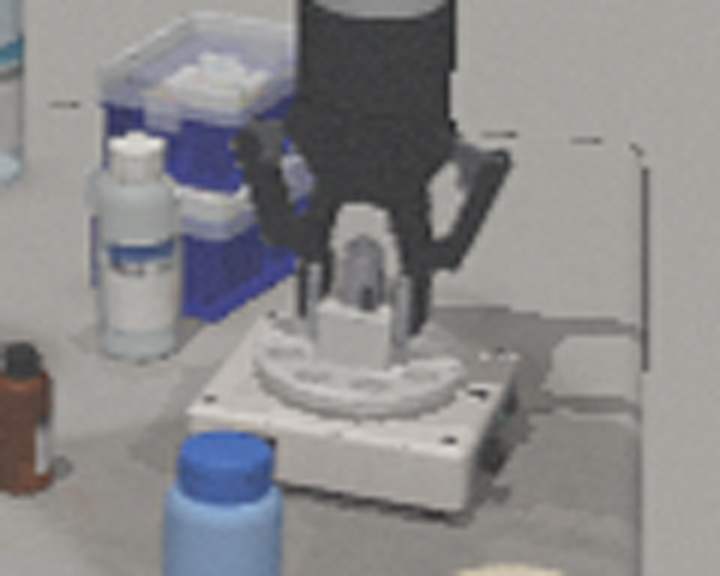

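```bash
python3 -m handwheel '[[0,0,0,0,0,0,0.4],[0,0,0,0,0,0,0.65],[0,0,0,0,0,0,0.65],[0,-0.03,0,0,0,0,0.65],[0,-0.05,0,0,0,0,0.65],[0,-0.03,0,0,0.1247,0,0.65],[0,0,0,0,0.1247,0,0.65],[0,0,0,0,0.1247,0,0.65]]';  python3 plan.py -121.6 .6766,-.049,.14
```

```text
time: 22.85
tool_pos: [0.4364, -0.0234, 0.1737]
tcp_rot: [-0.891, 1.606, -1.607]
wrist_force: [0.4, 0.0, -0.4]
width: 0.653
now [ 0.4364 -0.0234  0.1737] phi -121.9  turn tool y -0.0056 tilt [ 0.001 -0.   ]
.6766,-.049,.14 shift x,y,z: [-0.1041, 0.0337, 0.218] dist 0.244
```

```bash
python3 -m handwheel '[[-0.026,0.0034,0.0545,0,-0.005,0,0.65],[-0.026,0.008,0.0545,0,0,0,0.65],[-0.026,0.01,0.0545,0,0,0,0.7],[-0.026,0.012,0.0545,0,0,0,0.7],[0,0.03,0,0,0,0,0.7],[0,0.03,0,0,0,0,0.7],[0,0,0,0,0,0,0.7],[0,0,0,0,0,0,0.7]]'; python3 plan.py -121.6 .6766,-.049,.016;  python3 look.py 11 .436 -.022 .08;python3 look.py 12 .677 -.049 .04
```

```text
time: 23.85
tool_pos: [0.6768, -0.0486, 0.0804]
tcp_rot: [-0.897, 1.6, -1.601]
wrist_force: [0.1, -0.1, -0.2]
width: 0.7
now [ 0.6768 -0.0486  0.0804] phi -121.4  turn tool y 0.0035 tilt [ 0.0007 -0.0001]
.6766,-.049,.016 shift x,y,z: [0.0005, 0.0644, 0.0] dist 0.064
top crop origin 286 184
side crop origin 306 154
top crop origin 295 97
side crop origin 229 156
```

View pics/side11.png

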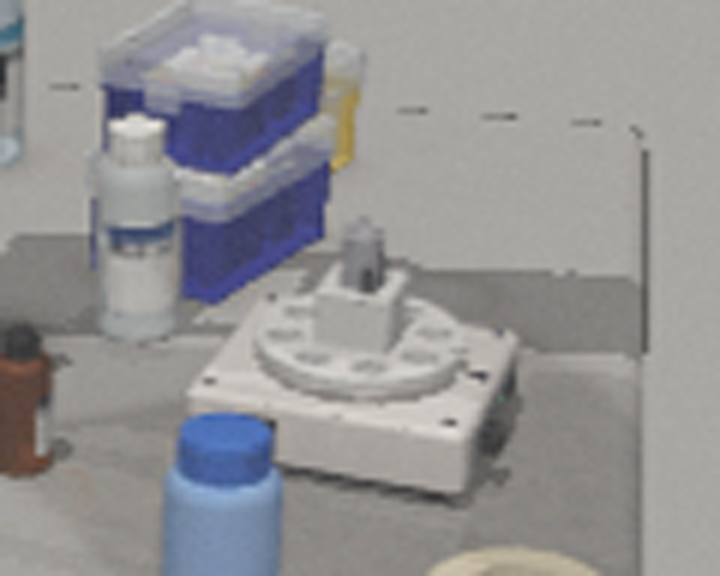

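View pics/side12.png

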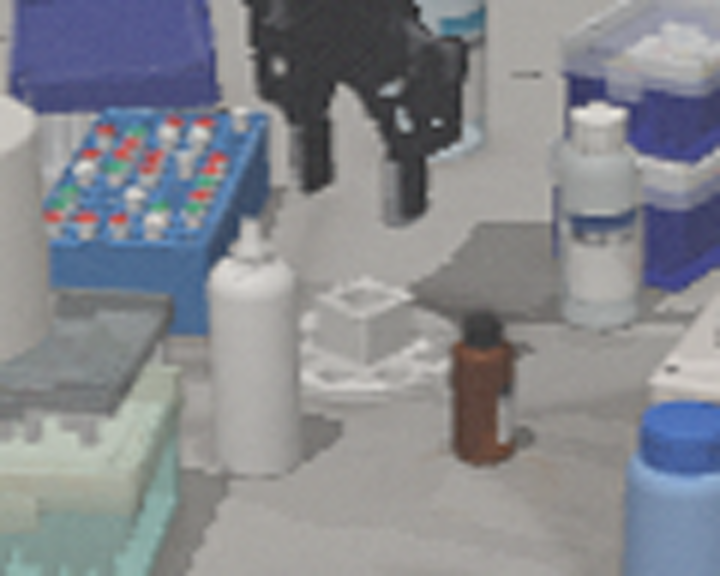

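Lower plate sits on the shoulder, notch by the pointer (crop ≈ (470,375)). Gripper is above plate 1; descend.

```bash
python3 -m handwheel '[[0,0.035,0,0,0.003,0,0.7],[0,0.025,0,0,0,0,0.7],[0,0,0,0,0,0,0.7],[0,0,0,0,0,0,0.7]]'; python3 plan.py -121.6 .6766,-.049,.0162
```

```text
time: 24.55
tool_pos: [0.6775, -0.0487, 0.0213]
tcp_rot: [-0.894, 1.601, -1.603]
wrist_force: [-0.1, 0.7, -0.4]
width: 0.699
now [ 0.6775 -0.0487  0.0213] phi -121.6  turn tool y 0.0005 tilt [ 0.0023 -0.0002]
.6766,-.049,.0162 shift x,y,z: [0.0008, 0.0051, -0.0006] dist 0.005
```

```bash
python3 -m handwheel '[[0.0008,0.005,-0.0005,0,0,0,0.7],[0,0,0,0,0,0,0.7],[0,0,0,0,0,0,0.3],[0,0,0,0,0,0,0.2],[0,0,0,0,0,0,0.2],[0,0,0,0,0,0,0.2]]' 70; python3 st.py
python3 -m handwheel '[[0,-0.03,0,0,0,0,0.2],[0,-0.06,0,0,0,0,0.2],[0,-0.06,0,0,-0.1245,0,0.2],[0,-0.03,0,0,-0.1245,0,0.2],[0,0,0,0,-0.1245,0,0.2],[0,0,0,0,0,0,0.2]]'; python3 plan.py -100.2 .436,-.0228,.165
```

```text
time: 25.3
tool_pos: [0.6762, -0.0491, 0.0155]
tcp_rot: [-0.895, 1.601, -1.603]
wrist_force: [-1.0, -0.3, 5.3]
width: 0.427
25.3 [ 0.6762 -0.0491  0.0155] phi -121.6 ydown [ 0.001 -0.    -1.   ] q [-0.109  0.464  1.763 -0.     0.914  0.442] F [-1.  -0.3  5.3] T [ 0.    0.12 -0.02] w 0.427
time: 26.05
tool_pos: [0.6748, -0.0489, 0.1938]
tcp_rot: [-1.12, 1.341, -1.339]
wrist_force: [-0.9, 0.4, -2.1]
width: 0.431
now [ 0.6748 -0.0489  0.1938] phi -100.2  turn tool y -0.0008 tilt [-0.0016  0.0002]
.436,-.0228,.165 shift x,y,z: [0.0166, 0.0288, -0.2397] dist 0.242
```

```bash
python3 -m handwheel '[[0.0041,0.005,-0.06,0,0,0,0.2],[0.0041,0.007,-0.06,0,0,0,0.2],[0.0041,0.008,-0.06,0,0,0,0.2],[0.0041,0.008,-0.06,0,0,0,0.2],[0,0,0,0,0,0,0.2],[0,0,0,0,0,0,0.2]]'; python3 plan.py -100.2 .436,-.023,.133
python3 look.py 13 .436 -.022 .12
```

```text
time: 26.8
tool_pos: [0.4359, -0.0227, 0.1659]
tcp_rot: [-1.12, 1.34, -1.34]
wrist_force: [0.2, -0.5, -1.1]
width: 0.431
now [ 0.4359 -0.0227  0.1659] phi -100.3  turn tool y -0.001 tilt [-0.0006  0.    ]
.436,-.023,.133 shift x,y,z: [0.0003, 0.0329, 0.0002] dist 0.033
top crop origin 287 185
side crop origin 306 141
```

View pics/side13.png

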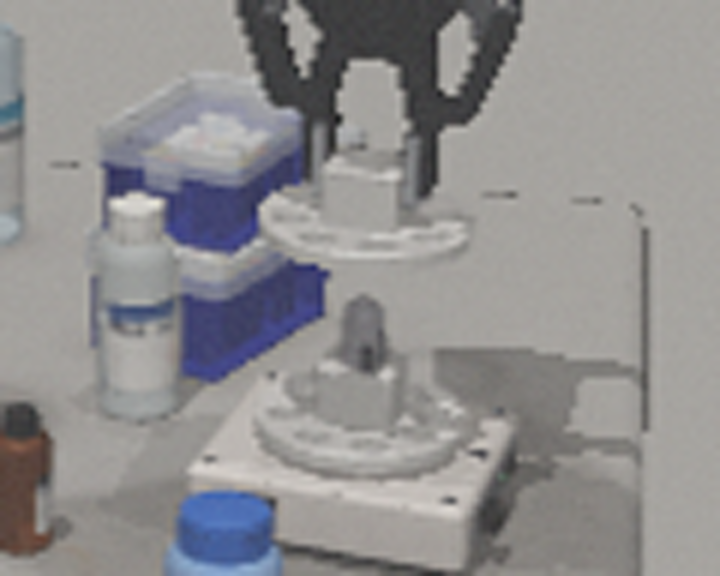

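```bash
python3 -m handwheel '[[0.0003,0.025,0,0,0,0,0.2],[0,0.008,0,0,0,0,0.2],[0,0.004,0,0,0,0,0.2],[0,0.003,0,0,0,0,0.2],[0,0,0,0,0,0,0.2]]'; python3 st.py; python3 -m handwheel '[[0,0.004,0,0,0,0,0.2],[0,0.004,0,0,0,0,0.2],[0,0,0,0,0,0,0.2]]'; python3 st.py
```

```text
time: 27.52
tool_pos: [0.4367, -0.0231, 0.127]
tcp_rot: [-1.12, 1.338, -1.339]
wrist_force: [-0.3, 1.2, -1.4]
width: 0.43
27.52 [ 0.4367 -0.0231  0.127 ] phi -100.2 ydown [ 0. -0. -1.] q [-0.11  -0.101  2.2   -0.     1.042  0.068] F [-0.3  1.2 -1.4] T [-0.07  0.03 -0.01] w 0.43
time: 27.9
tool_pos: [0.4359, -0.023, 0.1183]
tcp_rot: [-1.121, 1.339, -1.338]
wrist_force: [-0.4, 0.9, -2.2]
width: 0.426
27.9 [ 0.4359 -0.023   0.1183] phi -100.2 ydown [-0.001  0.    -1.   ] q [-0.11  -0.091  2.209 -0.     1.025  0.068] F [-0.4  0.9 -2.2] T [-0.03 -0.06 -0.03] w 0.426
```

```bash
python3 -m handwheel '[[0,0.004,0,0,0,0,0.2],[0,0.003,0,0,0,0,0.2],[0,0.002,0,0,0,0,0.2],[0,0,0,0,0,0,0.2]]'; python3 st.py; python3 -m handwheel '[[0,0.003,0,0,0,0,0.2],[0,0.002,0,0,0,0,0.2],[0,0,0,0,0,0,0.2]]'; python3 st.py
```

```text
time: 28.4
tool_pos: [0.4362, -0.023, 0.1094]
tcp_rot: [-1.12, 1.339, -1.338]
wrist_force: [-0.5, 0.5, -1.4]
width: 0.426
28.4 [ 0.4362 -0.023   0.1094] phi -100.2 ydown [-0.  0. -1.] q [-0.11  -0.08   2.217  0.     1.005  0.068] F [-0.5  0.5 -1.4] T [ 0.05  0.03 -0.01] w 0.426
time: 28.78
tool_pos: [0.4362, -0.023, 0.1044]
tcp_rot: [-1.12, 1.339, -1.338]
wrist_force: [-0.1, 0.1, -1.9]
width: 0.426
28.77 [ 0.4362 -0.023   0.1044] phi -100.2 ydown [-0.001  0.    -1.   ] q [-0.11  -0.073  2.221  0.     0.994  0.068] F [-0.1  0.1 -1.9] T [-0.03 -0.03  0.03] w 0.426
```

```bash
python3 -m handwheel '[[0,0.003,0,0,0,0,0.2],[0,0.001,0,0,0,0,0.2],[0,0,0,0,0,0,0.2]]'; python3 st.py; python3 -m handwheel '[[0,0.001,0,0,0,0,0.2],[0,0.0005,0,0,0,0,0.2],[0,0,0,0,0,0,0.2]]'; python3 st.py
```

```text
time: 29.15
tool_pos: [0.4362, -0.023, 0.1005]
tcp_rot: [-1.12, 1.339, -1.339]
wrist_force: [0.6, -0.1, -1.4]
width: 0.422
29.15 [ 0.4362 -0.023   0.1005] phi -100.2 ydown [-0.  0. -1.] q [-0.11  -0.068  2.225 -0.     0.985  0.068] F [ 0.6 -0.1 -1.4] T [0.02 0.03 0.01] w 0.422
time: 29.52
tool_pos: [0.4365, -0.023, 0.0995]
tcp_rot: [-1.12, 1.339, -1.339]
wrist_force: [-1.0, 0.2, -0.1]
width: 0.427
29.52 [ 0.4365 -0.023   0.0995] phi -100.2 ydown [ 0. -0. -1.] q [-0.11  -0.066  2.225 -0.     0.982  0.068] F [-1.   0.2 -0.1] T [0.01 0.22 0.01] w 0.427
```

Just touching at the predicted height. A touch more, release, lift and back away.

```bash
python3 -m handwheel '[[0,0.0005,0,0,0,0,0.2],[0,0,0,0,0,0,0.2],[0,0,0,0,0,0,0.4],[0,0,0,0,0,0,0.65],[0,0,0,0,0,0,0.65]]'; python3 st.py; python3 -m handwheel '[[0,-0.03,0,0,0,0,0.65],[0,-0.05,0,0,0,0,0.65],[0,-0.03,0,0,0,0,0.65],[-0.06,0,0,0,0,0,0.65],[-0.06,0,0,0,0,0,0.65],[-0.06,-0.01,0,0,0,0,0.65],[-0.05,0,0,0,0,0,0.65],[0,0,0,0,0,0,0.65]]'; python3 st.py; python3 look.py 14 .436 -.022 .1
```

```text
time: 30.15
tool_pos: [0.4366, -0.0231, 0.0987]
tcp_rot: [-1.12, 1.338, -1.339]
wrist_force: [-0.4, 0.5, -0.1]
width: 0.654
30.15 [ 0.4366 -0.0231  0.0987] phi -100.2 ydown [ 0.001 -0.    -1.   ] q [-0.11  -0.065  2.226 -0.     0.98   0.068] F [-0.4  0.5 -0.1] T [-0.   -0.03 -0.  ] w 0.654
time: 31.15
tool_pos: [0.4774, 0.2064, 0.2187]
tcp_rot: [-1.121, 1.336, -1.335]
wrist_force: [0.1, -0.4, -0.1]
width: 0.648
31.15 [0.4774 0.2064 0.2187] phi -99.9 ydown [ 0.     0.001 -1.   ] q [ 3.600e-01 -2.200e-02  1.947e+00  1.000e-03  1.217e+00  5.330e-01] F [ 0.1 -0.4 -0.1] T [-0.03  0.01  0.04] w 0.648
top crop origin 286 184
side crop origin 306 148
```

View pics/side14.png

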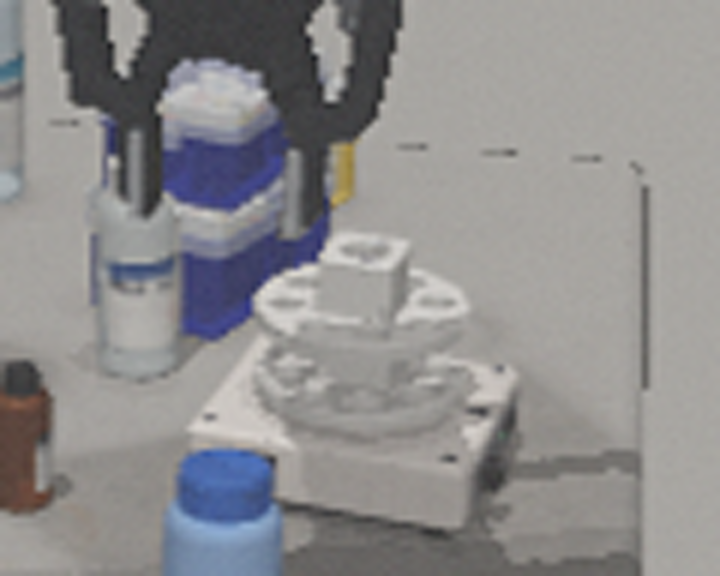

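View pics/top14.png

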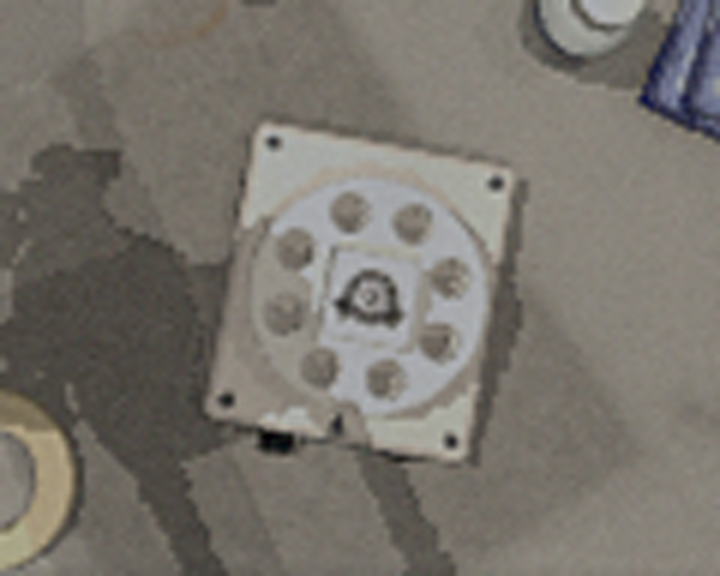

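```bash
python3 - <<'E'
from workcell import optics
from meas import *
c=optics.read_camera("top");s=optics.read_camera("side");a=load("side0.npz");t=load("top0.npz")
P=pts(c);u,v=map(int,proj(c,[.436,-.022,.12]).round());w=P[v-10:v+11,u-10:u+11,2];print("hub top z",np.median(w[w>.1]))
W=pts(c)[:, :];m=(abs(W[...,2]-.092)<.004)&(abs(W[...,0]-.436)<.07)&(abs(W[...,1]+.022)<.07);print("upper disc z",W[m].mean(0),m.sum())
im=np.vstack([c["image"][90:290,140:540],s["image"][130:330,180:580]])[:,:,::-1]
cv2.imwrite("pics/fin.png",cv2.resize(im,None,fx=1.5,fy=1.5))
d=cv2.absdiff(c["image"],t["image"]).max(-1)[90:290,140:540];cv2.imwrite("pics/diff.png",cv2.resize((d>40).astype(np.uint8)*255,None,fx=1.5,fy=1.5))
E
```

```text
hub top z 0.11908746401569903
upper disc z [ 0.43580468 -0.02211352  0.09196225] 743
```

View pics/fin.png

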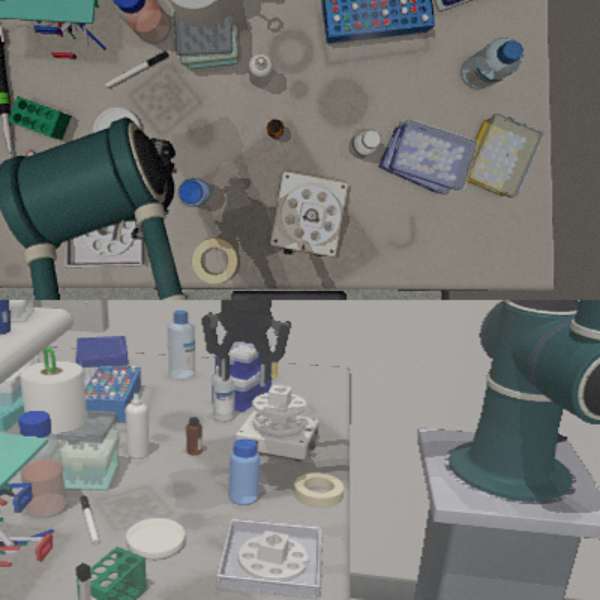

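View pics/diff.png

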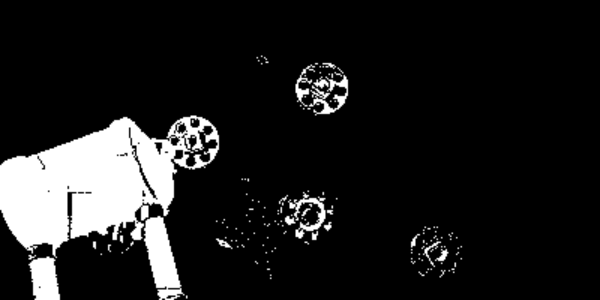

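```bash
python3 - <<'E'
from meas import *
c=load("top14.npz");t=load("top0.npz");s=load("side14.npz");a=load("side0.npz")
f=lambda i,u,v:cv2.resize(i["image"][v-20:v+20,u-20:u+20,::-1],(280,280),interpolation=cv2.INTER_CUBIC)
cv2.imwrite("pics/sq.png",np.vstack([np.hstack([f(t,314,131),f(c,314,131)]),np.hstack([f(a,271,215),f(s,271,215)])]))
E
```

```text
(no output)
```

View pics/sq.png

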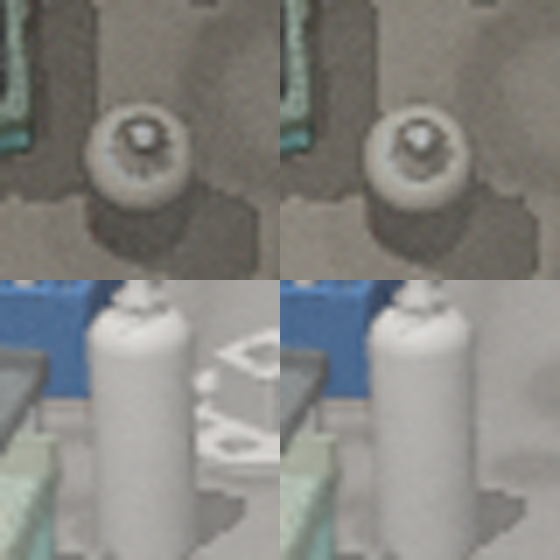

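The squeeze bottle hasn't moved; the difference is only a changed shadow. The rest checks out, so I'm handing in.

```bash
python3 -c "
from workcell import workorder
print(workorder.finish_job())"
```

```text
the job is handed in; nothing more can be done
None
```

All three plates were proved on the spindle and the job is handed in, at about 31.5 s of robot time out of 72 s.

- **Odd plate:** I picked it out by its bore, with keyways at ±90° from the notch. It was tried first on the empty spindle, notch towards the pointer, and stopped on the keys with its underside at about 0.096 m and 21 N of push. It now lies flat, hub up, in the tray.
- **Good plates:** both went down over the keys to their expected heights, undersides at about 0.048 m and 0.084 m. They are stacked hubs up with notches at the pointer, and I released them.

**Last checks:**
- The upper disc was measured at 0.092 m height, centred at (0.436, -0.022), which is the spindle's measured position.
- The upper hub's top read 0.119 m where 0.120 m was expected.
- The bystanders visible from the top matched the first picture. One small difference at the squeeze bottle turned out to be a shadow.
- The arm covered the petri dish and most of the tray in the last top picture, so I checked those by eye in the side view only. They looked in place.
- The highest wrist force I saw between moves was about 24 N, and the gripper was clear of everything at the end.

One check failed: an attempt to measure the held odd plate's centre in the side view gave no usable answer. I lowered that plate in small steps, watching the wrist force instead.

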